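# Set the big hand stamp into the corner of the stamping board

## Task

Take the big rectangular hand stamp (the largest stamp) out of the tray and set it rubber face down on the record card on the stamping board, its long side against the long metal stop and its short side against the short one. Press it squarely into that corner so that it bears firmly on both stops and down on the card, and finish still gripping and pressing it there: do not let go. Leave the other things in the tray and on the desk where they are.

Things in the scene. Friction and masses are not known exactly. Their poses are not given: they have to be found in the camera images.
- stamp: The big hand stamp, plain light wood on a 4 mm black rubber face, loose, about 0.1 to 0.2 kg. Rectangular base 84 mm (its x) by 56 mm (its y), 22 mm high; centred on top of it a straight ridge handle 60 mm long (x), 18 mm thick (y), 36 mm high, so 58 mm high in all. Origin: centre of the underside; z up. It stands rubber face down on the tray's floor at least 8 mm from the tray wall and 25 mm from its neighbours. It is the same either way round (half turn about z).
- tray: Grey plastic tray, fixed, outside 290 mm (x) by 210 mm (y), 32 mm high, walls and floor 5 mm. Origin: centre of the underside. It holds the big stamp and three other things, each in one quarter of it.
- board: Stamping board, fixed: light wood slab 240 mm (x) by 190 mm (y) by 12 mm. Origin: centre of the underside. It carries the card and the two stops. The board turns at most about 30 degrees from the desk's axes; card, stops and corner keep their places on it.
- card: Record card, 165 by 125 mm, 2 mm thick, fixed to the board's upper face with its top 14 mm above the desk; the stamp is set down on it. The stamp drags on it and on the stops (friction about 0.5 to 0.7), so a stamp pressed down hard does not slide home easily.
- long_stop: Long dark steel stop, fixed to the board: 150 mm along the board's x, 10 mm thick, its top 30 mm above the desk (16 mm above the card). Origin: centre of its underside. Its face towards the card looks along the board's -y.
- short_stop: Short dark steel stop, fixed to the board: 110 mm along the board's y, 10 mm thick, its top 30 mm above the desk (16 mm above the card). Origin: centre of its underside. Its face towards the card looks along the board's -x.
- corner (a point): The inner corner where the faces of the two stops meet, at the level of the card's top, axes as the board's. The card's free area lies towards -x and -y of it. Fully home, the stamp's centre is at x = -42 mm, y = -28 mm from it, the stamp's long side along x.
- small_stamp: Loose in the tray: a much smaller rectangular stamp of the same make, base 48 by 34 mm, 46 mm high. Origin: centre of the underside. Leave it.
- round_stamp: Loose in the tray: round stamp with a turned knob, 42 mm across, 54 mm high. Origin: centre of the underside. Leave it.
- film_tin: Loose in the tray: flat round aluminium tin, 60 mm across, 20 mm high. Origin: centre of the underside. Leave it.
- ink_bottle: Small ink bottle with a black cap standing on the desk, between and beyond the tray and the board, 40 mm across, 55 mm high. Origin: centre of the underside. Leave it.
- ink_pad: Flat steel ink pad tin on the desk, 110 by 75 by 18 mm. Origin: centre of the underside. Leave it.
- magnifier: Reading glass lying on the desk, rim 80 mm across, 8 mm thick, handle 100 mm long towards its -x. Origin: underside of the rim's centre. Leave it.
Things that resemble listed ones, but are neither listed nor needed, are in the scene too. What is shaped like the stamp but purple or turquoise is not meant.

How it is judged:
On the way, in this order (a step that is already met when the one before it is completed fails the run):
1. the big stamp is gripped and lifted clear of the tray (height (world z) of stamp above 0.045 m and contact force between the fingers and stamp above 1 N and contact force between stamp and tray below 0.1 N), for 0.2 s.
2. the big stamp stands on the card, home in the corner against both stops (x of stamp in the frame of corner between -0.045 and -0.039 m and y of stamp in the frame of corner between -0.031 and -0.025 m and z of stamp in the frame of corner between -0.002 and 0.002 m and angle between the x axis of stamp and the x axis of board, either way round below 0.05 rad and angle between stamp's own z axis and vertical below 0.05 rad and contact force between stamp and long_stop above 1 N and contact force between stamp and short_stop above 1 N and contact force between stamp and card above 0.5 N and contact force between the fingers and stamp above 2 N), for 0.2 s.
At the end, for the whole second after the job is handed in: The big stamp is still gripped, flat on the card, within 3 mm and 0.05 rad of home in the corner (long side on the long stop), pressing over 1 N on each stop and 0.5 N on the card, at rest; every other loose thing is within 30 mm of where it was (all of step 2 and linear speed of stamp below 0.01 m/s and distance of each of small_stamp, round_stamp, film_tin, ink_bottle, ink_pad, magnifier from where it was at the start of the episode below 0.03 m); the arm keeps its last pose, push and grip.
It fails at once if another loose thing is knocked away, over 50 mm from where it was (distance of any of small_stamp, round_stamp, film_tin, ink_bottle, ink_pad, magnifier from where it was at the start of the episode above 0.05 m).
It also fails if it takes over 48 s, if anything falls off the work surface, if the arm or the gripper's body presses on something with over 40 N, if the wrist force passes 120 N, or if a joint passes its speed limit or range.

## Robot

A 6-joint arm with a two-finger parallel gripper is mounted at the origin on the work surface. World frame = base frame: x ahead of the robot, y to its left, z up, the work surface at z = 0. Lengths are in m, angles in rad, forces in N, time in s.
With the tool pointing down it reaches from about 0.375 to 0.925 m from the base axis. Payload 5.7 kg.
Tool frame: the origin (TCP) lies at the very end of the fingers, on their centre line; the grasp point (between the pads) lies 19 mm behind it (arm.hold_point_z is the distance from the TCP to the grasp point, in m); z points along the fingers, y is the direction in which the jaws open and shut (so a half turn about z gives the same grasp; the last joint's range is limited). The gripper opens to 85 mm and grips with 20 to 120 N. Pads are 22 mm wide; open, the fingers measure 114 mm over their backs; the gripper's body (76 mm by 85 mm) begins 54 mm behind the grasp point. The pads swing forward as they close: fully open they stand 13 mm farther back than shut.
Start: joints at [1.073, 0.359, 1.51, -0, 1.272, -0.115], TCP at [0.224, 0.557, 0.205] pointing down, gripper open.
Joint ranges: [-2.97, 2.97], [-1.01, 2.36], [0.21, 2.38], [-0.96, 4.11], [0.2, 2.71], [-2.98, 2.98]. Speed limits (rad/s): [2.39, 2.39, 3.14, 3.14, 3.14, 3.14].

## Interface

Orientations are given as a unit quaternion [w, x, y, z].
In Python, from plant import telemetry, cams, order, arm gives the robot as it stands.
- The arm moves only by the tool send_rows, never from a script. Its argument "increments" is a list of rows, each a list of 7 numbers: the shift along the tool's x, y, z in mm, then the turn, a rotation vector about the tool's x, y, z in degrees, then the finger opening in mm, from 0 to 85.4. In form: [[tx, ty, tz, wx, wy, wz, hand], ...]. A call has exactly 8 rows; each row shifts and turns the pose as measured when the row begins, along the tool's axes as they then stand; what a row does not reach is not made up. A row lasts 1/10 s, in which the tool goes at most 50 mm and 8.59 degrees, less where a joint would pass 70% of its speed; a pose out of reach is approached as far as the arm can. A call is refused whole if a number of a shift passes 50 or a number of a turn 8.59, either way. A call with a gripper value outside its range is refused whole. The fingers move at their own pace and stop on an object; the grip force is fixed at half the most. Time passes only in rows, so rows that do not move let the fingers close, or fill a call up. It gives the time, the measured TCP pose, the force and the opening at its end, in the units of the state.
- telemetry.get_state(): the state, without advancing time (a new reading comes with each control period).
- cams.capture(name): name is "scene" or "top"; returns the picture (420x560x3 uint8, blue, green, red); there is no depth.
- cams.get_calibration(name): a dict with "fx", "fy", "cx", "cy" (pixels), "R" (3x3) and "t" (3): a world point X has camera coordinates R X + t. Camera axes: x right, y down, z forward; pixel columns grow to the right and rows downward; lengths in m; the calibration is good to about 2 mm. A picture is of the moment at which its call begins. get_calibration takes no time and is no camera call.
- order.sign_off(): hands the job in, once; it reports no verdict.
The state is a dict: "t": time; "joint_positions": joint angles; "joint_velocities": joint speeds; "tau": joint torques, N m; "eef_pos": TCP position; "tool_rot": TCP orientation; "ft_force": force on the tool from outside, world axes, zero at the start; "moment": the same for the moment, N m; "grip_width": finger opening in m.
Only numpy, scipy, OpenCV 4.12 (cv2) and the standard library are available. Lean on these libraries where they do the work, as an engineer would, in place of code of your own. Each camera call takes 0.05 s, during which the arm holds its last target. There are 200 camera calls.

## Working session

There is one attempt and no reset: what is moved stays moved. The work goes in short steps, Python scripts to look and compute and a tool call to move; the robot and the scene stay as the last step left them, time stands still between calls to the robot, and variables do not carry over. Pictures are saved under pics/ and viewed, about 8 in all and at most 12, crops included, and the job is handed in when it is done.

Besides the shell and the picture viewer there is one more tool, called after "Call:" as name([rows], argument=value, ...), one row to a line, values as JSON. send_rows: Moves the arm, as the interface text tells. Its arguments: {"type":"object","properties":{"increments":{"type":"array","items":{"type":"array","items":{"type":"number"}}}},"required":["increments"]}

```bash
mkdir -p pics; ls
python3 - <<'E'
from plant import telemetry,cams,arm
import cv2,numpy as np
for n in("scene","top"):
    im=cams.capture(n);cv2.imwrite(f"pics/{n}0.png",im)
    c=cams.get_calibration(n);print(n,c)
print(telemetry.get_state(),arm.hold_point_z)
E
```

```text
pics
scene {'fx': 524.7879224493378, 'fy': 524.7879224493378, 'cx': 288.22240784884565, 'cy': 206.84389521633938, 'R': array([[ 0.78881638,  0.61447486, -0.013761  ],
       [ 0.48004316, -0.62991609, -0.61054426],
       [-0.38383237,  0.47500144, -0.79186258]]), 't': array([-0.38665955, -0.21574658,  1.7905032 ])}
top {'fx': 405.19366670675356, 'fy': 405.19366670675356, 'cx': 281.60036480454363, 'cy': 214.4382164740419, 'R': array([[-0.02921836, -0.99948987, -0.01289558],
       [-0.9818425 ,  0.03111683, -0.18712845],
       [ 0.18743426,  0.00719384, -0.98225081]]), 't': array([0.02971978, 0.51344125, 1.20542333])}
{'t': 0.1, 'joint_positions': array([ 1.07288698e+00,  3.59469267e-01,  1.51132865e+00,  5.82376040e-06,
        1.27248106e+00, -1.15114333e-01]), 'joint_velocities': array([-0.00127585, -0.00178256, -0.00157024,  0.00034846, -0.00152944,
        0.00065245]), 'tau': array([-3.23809563e-04, -5.28652561e+01, -2.79349583e+01, -1.87173573e-04,
        5.05905438e-03,  2.91908023e-06]), 'eef_pos': array([0.22380823, 0.55599247, 0.20391437]), 'tool_rot': array([-2.57063746e-04,  1.90231843e-01,  9.81738832e-01, -8.03022588e-04]), 'ft_force': array([ 0.4555012 , -0.0722261 ,  1.24910732]), 'moment': array([0.05938152, 0.00134661, 0.00454544]), 'grip_width': 0.08526174544181529} 0.0187
```

View pics/top0.png

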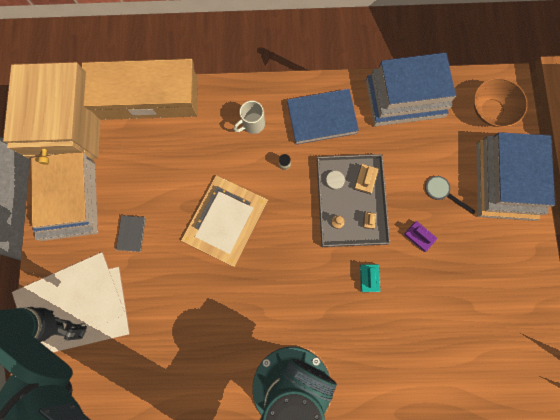

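View pics/scene0.png

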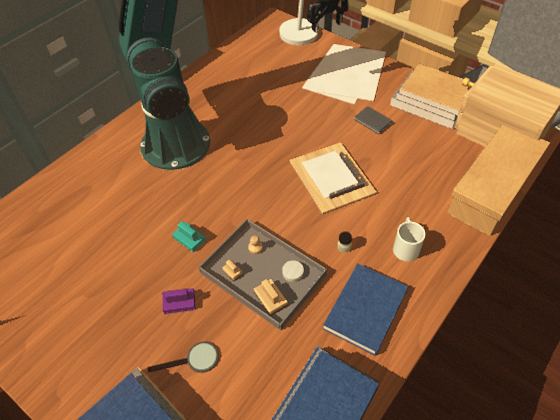

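Candidates in the top view:
- Light wood block with ridge at (367,178): larger, so this fits the big stamp.
- Similar block at (370,220): the small stamp.
- Purple at (420,236) and turquoise at (370,278): not meant.

I'll confirm with an enlarged crop.

Run:
```python
import cv2,numpy as np
a=cv2.imread("pics/top0.png");b=cv2.imread("pics/scene0.png")
r=lambda i,x,y,w,h,f:cv2.resize(i[y:y+h,x:x+w],None,fx=f,fy=f,interpolation=cv2.INTER_CUBIC)
p=np.vstack([np.hstack([r(a,340,155,50,50,8),r(a,175,170,100,100,4)]),
np.hstack([r(b,235,255,80,40,5),np.zeros((200,0,3),np.uint8),r(b,285,140,100,50,4)])]) if 0 else None
top=np.hstack([r(a,345,158,40,40,7),r(a,175,170,100,70,4)])
bot=np.hstack([r(b,235,270,70,50,4),r(b,285,140,100,50,4)])
top=cv2.resize(top,(680,280));bot=cv2.resize(bot,(680,200))
cv2.imwrite("pics/crop.png",np.vstack([top,bot]))
```

```text
(no output)
```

View pics/crop.png

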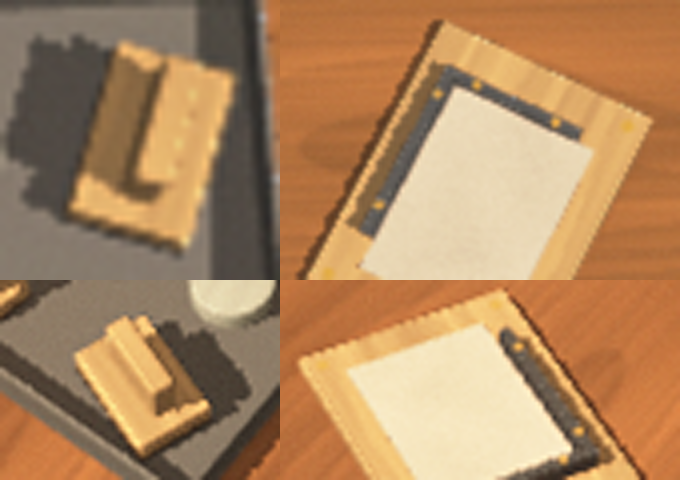

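The crop confirms it: the big wooden stamp (top view, base corners near (362,164), (378,168), (371,193), (355,188)) and the stops' inner corner near (218,190), long stop on the left side of the card.

```bash
cat > h.py <<'E'
import numpy as np,cv2
from plant import cams
def ray(n,px,z):
    c=cams.get_calibration(n);R,t=c["R"],c["t"];C=-R.T@t
    px=np.atleast_2d(px).astype(float)
    d=np.c_[(px[:,0]-c["cx"])/c["fx"],(px[:,1]-c["cy"])/c["fy"],np.ones(len(px))]@R
    return (C+d*((z-C[2])/d[:,2])[:,None])[:,:2]
def proj(n,P):
    c=cams.get_calibration(n);q=np.atleast_2d(P)@c["R"].T+c["t"]
    return np.c_[q[:,0]/q[:,2]*c["fx"]+c["cx"],q[:,1]/q[:,2]*c["fy"]+c["cy"]]
def blob(im,lo,hi,box):
    x0,y0,x1,y1=box;m=np.zeros(im.shape[:2],np.uint8)
    m[y0:y1,x0:x1]=cv2.inRange(cv2.cvtColor(im,cv2.COLOR_BGR2HSV),lo,hi)[y0:y1,x0:x1]
    k=cv2.findContours(m,cv2.RETR_EXTERNAL,cv2.CHAIN_APPROX_NONE)[0]
    return max(k,key=cv2.contourArea)[:,0,:]
def rect(P):
    (c,s,a)=cv2.minAreaRect((P*1000).astype(np.float32));
    if s[0]<s[1]: s=s[::-1];a+=90
    return np.round(c,1),np.round(s,1),(a+90)%180-90
E
python3 - <<'E'
from h import *
im={n:cv2.imread(f"pics/{n}0.png") for n in("top","scene")}
for n in im:
    c=cams.get_calibration(n);print(n,"C",-c["R"].T@c["t"])
for n,b in(("top",(345,158,384,200)),("scene",(245,272,295,318))):
    k=blob(im[n],(8,70,60),(28,255,255),b)
    print(n,"stamp",len(k),k.min(0),k.max(0),rect(ray(n,k,.027)))
for n,b in(("top",(175,170,275,270)),("scene",(285,140,385,215))):
    k=blob(im[n],(10,0,150),(40,70,255),b)
    print(n,"card",rect(ray(n,k,.014)), np.round(ray(n,cv2.boxPoints(cv2.minAreaRect(k)),.014)*1000,1).tolist())
E
```

```text
top C [0.27904917 0.00505632 1.28049076]
scene C [ 1.09582414 -0.74880126  1.28078883]
top stamp 83 [354 164] [378 193] (array([ 628. , -260.1]), array([91.2, 60.7]), -19.231704711914062)
scene stamp 215 [245 272] [294 317] (array([ 627.3, -260.2]), array([135.1, 134.8]), 37.53718185424805)
top card (array([503.8, 198.7]), array([163.3, 124.2]), -27.634849548339844) [[460.1, 289.8], [607.4, 217.1], [547.2, 106.9], [402.4, 181.3]]
scene card (array([503.4, 199.1]), array([162.3, 122.7]), -27.51534652709961) [[403.6, 181.9], [431.4, 314.1], [593.6, 220.8], [562.9, 99.0]]
```

Call:
send_rows([
  [-36,-32,0,0,0,0,50],
  [-36,-32,0,0,0,0,50],
  [-36,-32,0,0,0,0,50],
  [-36,-32,0,0,0,0,50],
  [-36,-32,0,0,0,0,50],
  [-36,-32,0,0,0,0,50],
  [-36,-32,0,0,0,0,50],
  [-36,-32,0,0,0,0,50],
])

```text
t: 0.9
eef_pos: [0.3979, 0.2047, 0.2011]
tool_rot: [-0.001, 0.185, 0.983, -0.0]
ft_force: [1.9, 0.2, 1.0]
grip_width: 0.0501
```

```bash
cat >> h.py <<'E'
from plant import telemetry
from scipy.spatial.transform import Rotation as Ro
def go(p,yaw):
    "remaining tool-frame shift (mm) and turn (deg) to TCP p, pointing down, tool x at yaw deg (mod 180)"
    s=telemetry.get_state();w,x,y,z=s["tool_rot"];R=Ro.from_quat([x,y,z,w]).as_matrix()
    best=None
    for a in (yaw,yaw+180):
        a=np.radians(a);X=np.array([np.cos(a),np.sin(a),0]);Z=np.array([0,0,-1.]);T=np.c_[X,np.cross(Z,X),Z]
        v=Ro.from_matrix(R.T@T).as_rotvec(degrees=True)
        if best is None or np.linalg.norm(v)<np.linalg.norm(best): best=v
    print("t",round(s["t"],2),"pos",np.round(s["eef_pos"]*1000,1),"shift",np.round(R.T@(np.array(p)-s["eef_pos"])*1000,1),"turn",np.round(best,2),
     "F",np.round(s["ft_force"],1),"M",np.round(s["moment"],2),"w",round(s["grip_width"]*1000,1),"q6",round(s["joint_positions"][5],2),"Xyaw",round(np.degrees(np.arctan2(R[1,0],R[0,0])),2))
    return s
E
python3 - <<'E'
from h import *
go([.630,-.262,.18],-18)
# refine stamp: ridge-top mask (bright) in both views
for n,b in(("top",(345,158,384,200)),("scene",(245,272,295,318))):
    im=cv2.imread(f"pics/{n}0.png");h=cv2.cvtColor(im,cv2.COLOR_BGR2HSV)
    px={"top":(367,178),"scene":(270,292)}[n];print(n,h[px[1]-14:px[1]+15:2,px[0]-12:px[0]+13:3].tolist() if 0 else "")
    # predicted base-top corners for centre/yaw guesses
im=cv2.imread("pics/top0.png");im2=cv2.imread("pics/scene0.png")
a=np.radians(-18);R=np.array([[np.cos(a),-np.sin(a)],[np.sin(a),np.cos(a)]])
out=[]
for n,i,(x0,y0) in(("top",im,(342,156)),("scene",im2,(242,272))):
    I=cv2.resize(i[y0:y0+48,x0:x0+56],None,fx=7,fy=7,interpolation=cv2.INTER_CUBIC)
    for (hx,hy,z,c) in((42,28,.027,(0,255,0)),(30,9,.063,(255,0,0))):
        P=np.array([[hx,hy],[-hx,hy],[-hx,-hy],[hx,-hy]])@R.T/1000+[.630,-.262]
        q=(proj(n,np.c_[P,[z]*4])-[x0,y0]+.5)*7
        cv2.polylines(I,[q.astype(int)],True,c,1)
    out.append(I)
cv2.imwrite("pics/ov.png",np.hstack(out))
E
```

```text
t 0.9 pos [397.9 204.7 201.1] shift [-385.7 -350.6   20.7] turn [-0.07 -0.12 -3.28] F [1.9 0.2 1. ] M [0.01 0.01 0.04] w 50.1 q6 -0.88 Xyaw 158.72
top 
scene
```

View pics/ov.png

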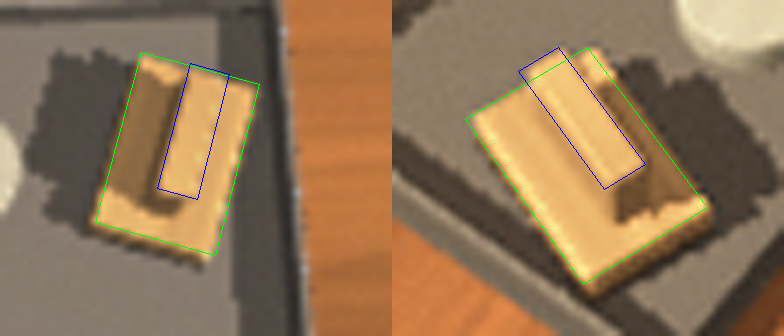

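The overlay matches in both views: stamp at (0.630, -0.262), yaw about -18°. Green base outline and blue ridge outline both sit on the image edges.

Call:
send_rows([
  [-36,-33,2,0,0,-0.5,50],
  [-36,-33,2,0,0,-0.5,50],
  [-36,-33,2,0,0,-0.5,50],
  [-36,-33,2,0,0,-0.5,50],
  [-36,-33,2,0,0,-0.5,50],
  [-36,-33,2,0,0,-0.4,50],
  [-36,-33,2,0,0,-0.4,50],
  [-36,-33,2,0,0,0,50],
])

```text
t: 1.7
eef_pos: [0.5805, -0.1507, 0.183]
tool_rot: [-0.002, 0.156, 0.988, 0.001]
ft_force: [0.9, 0.4, -0.2]
grip_width: 0.0498
```

```bash
python3 -c "
from h import *
go([.630,-.262,.18],-18)"
```

```text
t 1.7 pos [ 580.5 -150.7  183. ] shift [-81.5 -90.5   2.7] turn [ 0.02 -0.25  0.03] F [ 0.9  0.4 -0.2] M [ 0.01 -0.03 -0.01] w 49.8 q6 -1.63 Xyaw 162.03
```

Call:
send_rows([
  [-27,-30,1,0,0,0,50],
  [-27,-30,1,0,0,0,50],
  [-22,-25,1,0,0,0,50],
  [-8,-8,20,0,0,0,50],
  [-2,-3,30,0,0,0,50],
  [0,0,25,0,0,0,50],
  [0,0,15,0,0,0,50],
  [0,0,0,0,0,0,50],
])

```text
t: 2.5
eef_pos: [0.6355, -0.2831, 0.0822]
tool_rot: [-0.002, 0.16, 0.987, -0.0]
ft_force: [-0.2, -0.8, 0.3]
grip_width: 0.05
```

```bash
python3 -c "
from h import *
go([.630,-.262,.031],-18)"
```

```text
t 2.5 pos [ 635.5 -283.1   82.2] shift [11.7 18.3 51.3] turn [-0.05 -0.27 -0.44] F [-0.2 -0.8  0.3] M [ 0.03 -0.01 -0.03] w 50.0 q6 -1.77 Xyaw 161.56
```

Overshoot from motion lag; correcting, then descending.

Call:
send_rows([
  [6,9,0,0,0,0,50],
  [4,6,0,0,0,0,50],
  [1,2,0,0,0,0,50],
  [0,0,0,0,0,0,50],
  [0,0,12,0,0,0,50],
  [0,0,8,0,0,0,50],
  [0,0,0,0,0,0,50],
  [0,0,0,0,0,0,50],
])

```text
t: 3.3
eef_pos: [0.6326, -0.2614, 0.0656]
tool_rot: [0.001, 0.159, 0.987, -0.001]
ft_force: [-0.3, 0.3, 0.3]
grip_width: 0.0499
```

```bash
python3 -c "
from h import *
go([.630,-.262,.031],-18)"
```

```text
t 3.3 pos [ 632.6 -261.4   65.6] shift [ 2.3 -1.3 34.6] turn [-0.11  0.11 -0.32] F [-0.3  0.3  0.3] M [0.04 0.01 0.06] w 49.9 q6 -1.74 Xyaw 161.68
```

Call:
send_rows([
  [1,-1,10,0,0,0,50],
  [1,0,10,0,0,0,50],
  [0,0,8,0,0,0,50],
  [0,0,4,0,0,0,50],
  [0,0,1,0,0,0,50],
  [0,0,0,0,0,0,50],
  [0,0,0,0,0,0,50],
  [0,0,0,0,0,0,50],
])

```text
t: 4.1
eef_pos: [0.6298, -0.2622, 0.0287]
tool_rot: [0.0, 0.16, 0.987, -0.001]
ft_force: [0.1, 1.2, 0.2]
grip_width: 0.0497
```

```bash
python3 -c "
from h import *
go([.630,-.262,.031],-18)"
```

```text
t 4.1 pos [ 629.8 -262.2   28.7] shift [-0.2  0.3 -2.3] turn [-0.1   0.03 -0.36] F [0.1 1.2 0.2] M [ 0.01  0.01 -0.  ] w 49.7 q6 -1.74 Xyaw 161.64
```

Call:
send_rows([
  [0,0,-2,0,0,0,50],
  [0,0,0,0,0,0,0],
  [0,0,0,0,0,0,0],
  [0,0,0,0,0,0,0],
  [0,0,0,0,0,0,0],
  [0,0,0,0,0,0,0],
  [0,0,0,0,0,0,0],
  [0,0,0,0,0,0,0],
])

```text
t: 4.9
eef_pos: [0.6307, -0.2625, 0.0323]
tool_rot: [0.001, 0.159, 0.987, -0.001]
ft_force: [0.3, -0.1, 1.2]
grip_width: 0.0157
```

```bash
python3 -c "
from h import *
go([.630,-.262,.131],-18)"
```

```text
t 4.9 pos [ 630.7 -262.5   32.3] shift [  0.5   0.  -98.7] turn [-0.12  0.17 -0.35] F [ 0.3 -0.1  1.2] M [0.01 0.05 0.03] w 15.7 q6 -1.74 Xyaw 161.65
```

Call:
send_rows([
  [0,0,-5,0,0,0,0],
  [0,0,-15,0,0,0,0],
  [0,0,-20,0,0,0,0],
  [0,0,-20,0,0,0,0],
  [0,0,-15,0,0,0,0],
  [0,0,-5,0,0,0,0],
  [0,0,0,0,0,0,0],
  [0,0,0,0,0,0,0],
])

```text
t: 5.7
eef_pos: [0.6302, -0.2623, 0.1195]
tool_rot: [0.001, 0.159, 0.987, -0.001]
ft_force: [0.6, -0.5, -1.2]
grip_width: 0.0152
```

Run:
```python
from h import *
s=go([.545,.205,.12],-27.6)
p=s["eef_pos"];out=[]
a=np.radians(-18);R=np.array([[np.cos(a),-np.sin(a)],[np.sin(a),np.cos(a)]])
for n in("top","scene"):
    i=cams.capture(n);cx,cy=proj(n,[p])[0].astype(int);x0,y0=cx-28,cy-28
    I=cv2.resize(i[y0:y0+56,x0:x0+56],None,fx=7,fy=7,interpolation=cv2.INTER_CUBIC)
    for (hx,hy,z,c) in((42,28,p[2]-.0053,(0,255,0)),(42,28,p[2]-.0273,(0,255,255))):
        P=np.array([[hx,hy],[-hx,hy],[-hx,-hy],[hx,-hy]])@R.T/1000+p[:2]
        q=(proj(n,np.c_[P,[z]*4])-[x0,y0]+.5)*7
        cv2.polylines(I,[q.astype(int)],True,c,1)
    out.append(I)
cv2.imwrite("pics/lift.png",np.hstack(out))
```

```text
t 5.7 pos [ 630.2 -262.3  119.5] shift [228.  416.7  -2.3] turn [-0.12  0.2   9.25] F [ 0.6 -0.5 -1.2] M [0.03 0.02 0.01] w 15.2 q6 -1.74 Xyaw 161.65
```

View pics/lift.png

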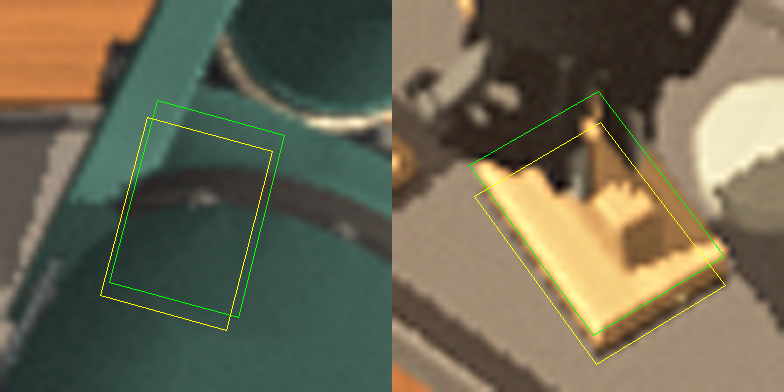

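The stamp is held upright and centred under the tool, clear of the tray. Carrying it to the board.

Call:
send_rows([
  [10,18,0,0,0,0,0],
  [18,34,0,0,0,1.5,0],
  [20,36,0,0,0,1.5,0],
  [20,36,0,0,0,1.5,0],
  [20,36,0,0,0,1.5,0],
  [20,36,0,0,0,1.5,0],
  [20,36,0,0,0,1.5,0],
  [20,36,0,0,0,0,0],
])

```text
t: 6.6
eef_pos: [0.5888, 0.0533, 0.1112]
tool_rot: [-0.005, 0.244, 0.97, -0.001]
ft_force: [0.3, -0.2, -2.2]
grip_width: 0.0156
```

```bash
python3 -c "
from h import *
go([.5393,.2056,.10],-27.6)"
```

```text
t 6.6 pos [588.8  53.3 111.2] shift [115.5 110.8  11.8] turn [-0.25 -0.52 -0.62] F [ 0.3 -0.2 -2.2] M [-0.05 -0.04  0.03] w 15.6 q6 -1.11 Xyaw 151.78
```

Call:
send_rows([
  [24,20,0,0,0,0,0],
  [24,20,0,0,0,0,0],
  [20,16,0,0,0,0,0],
  [12,10,0,0,0,0,0],
  [5,5,0,0,0,0,0],
  [0,0,0,0,0,0,0],
  [0,0,0,0,0,0,0],
  [0,0,0,0,0,0,0],
])

```text
t: 7.4
eef_pos: [0.5356, 0.1693, 0.1073]
tool_rot: [-0.011, 0.239, 0.971, -0.002]
ft_force: [0.3, 0.1, -1.1]
grip_width: 0.0155
```

```bash
python3 -c "
from h import *
go([.5393,.2056,.05],-27.6)"
```

```text
t 7.4 pos [535.6 169.3 107.3] shift [12.5 34.3 57.2] turn [-0.49 -1.15 -0.11] F [ 0.3  0.1 -1.1] M [-0.01 -0.02  0.03] w 15.5 q6 -0.91 Xyaw 152.29
```

Call:
send_rows([
  [4,10,0,-0.2,-0.5,0,0],
  [4,10,0,-0.2,-0.5,0,0],
  [2,7,10,0,0,0,0],
  [1,3,12,0,0,0,0],
  [0,1,10,0,0,0,0],
  [0,0,5,0,0,0,0],
  [0,0,0,0,0,0,0],
  [0,0,0,0,0,0,0],
])

```text
t: 8.2
eef_pos: [0.5413, 0.2028, 0.0654]
tool_rot: [-0.001, 0.241, 0.971, -0.001]
ft_force: [-0.1, -0.8, -0.7]
grip_width: 0.0156
```

```bash
python3 -c "
from h import *
go([.5393,.2056,.047],-27.6)"
```

```text
t 8.2 pos [541.3 202.8  65.4] shift [ 3.   1.6 18.4] turn [-0.13 -0.12 -0.27] F [-0.1 -0.8 -0.7] M [0.02 0.02 0.04] w 15.6 q6 -0.84 Xyaw 152.13
```

Call:
send_rows([
  [1,1,8,0,0,-0.2,0],
  [1,0,7,0,0,0,0],
  [0,0,5,0,0,0,0],
  [0,0,1,0,0,0,0],
  [0,0,0,0,0,0,0],
  [0,0,0,0,0,0,0],
  [0,0,0,0,0,0,0],
  [0,0,0,0,0,0,0],
])

```text
t: 9.0
eef_pos: [0.5407, 0.2043, 0.0436]
tool_rot: [-0.0, 0.239, 0.971, -0.0]
ft_force: [-0.4, -0.4, -0.4]
grip_width: 0.0156
```

Run:
```python
from h import *
s=go([.5555,.2107,.043],-27.6)
p=s["eef_pos"];out=[]
a=np.radians(-27.6);R=np.array([[np.cos(a),-np.sin(a)],[np.sin(a),np.cos(a)]])
C=np.array([.6057,.2161])
for n in("top","scene"):
    i=cams.capture(n);cx,cy=proj(n,[p])[0].astype(int);x0,y0=cx-28,cy-28
    I=cv2.resize(i[y0:y0+56,x0:x0+56],None,fx=7,fy=7,interpolation=cv2.INTER_CUBIC)
    def pl(P,z,c,o): 
        q=(proj(n,np.c_[np.array(P)@R.T/1000+o,[z]*len(P)])-[x0,y0]+.5)*7
        cv2.polylines(I,[q.astype(int)],False,c,1)
    pl([[42,28],[-42,28],[-42,-28],[42,-28],[42,28]],p[2]-.0053,(0,255,0),p[:2])
    pl([[-150,0],[0,0],[0,-110]],.014,(0,0,255),C)
    pl([[-150,0],[0,0],[0,-110]],.030,(255,0,255),C)
    out.append(I)
cv2.imwrite("pics/pre.png",np.hstack(out))
```

```text
t 9.0 pos [540.7 204.3  43.6] shift [-10.1  12.5   0.5] turn [-0.07 -0.04 -0.11] F [-0.4 -0.4 -0.4] M [-0.02  0.03  0.01] w 15.6 q6 -0.84 Xyaw 152.29
```

View pics/pre.png

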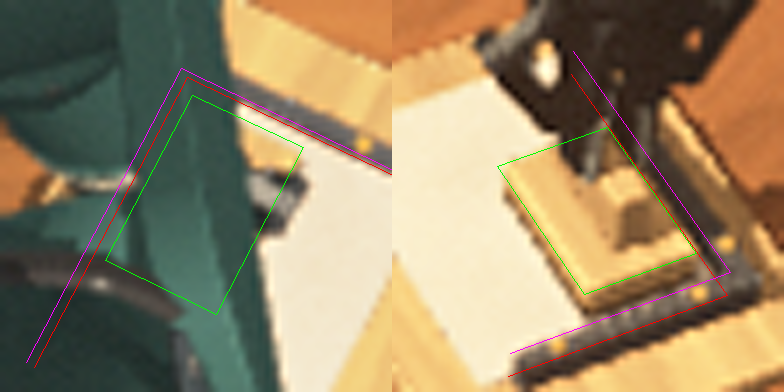

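Measured geometry agrees with the picture: the stop lines are on the stops within about a pixel. Next I slide in while still just above the card.

Call:
send_rows([
  [-3,3,0,0,0,0,0],
  [-3,4,0,0,0,-0.1,0],
  [-1,2,0,0,0,0,0],
  [0,0,0,0,0,0,0],
  [0,0,0,0,0,0,0],
  [0,0,0,0,0,0,0],
  [0,0,0,0,0,0,0],
  [0,0,0,0,0,0,0],
])

```text
t: 9.9
eef_pos: [0.5522, 0.2095, 0.0437]
tool_rot: [-0.0, 0.238, 0.971, -0.0]
ft_force: [-0.3, -0.1, -0.9]
grip_width: 0.0156
```

```bash
cat >> h.py <<'E'
def home():
    s=go([.5555,.2107,.041],-27.6);a=np.radians(-27.6)
    B=np.array([[np.cos(a),np.sin(a)],[-np.sin(a),np.cos(a)]])
    print("board F x,y",np.round(B@s["ft_force"][:2],1),"Fz",round(s["ft_force"][2],1))
E
python3 -c "
from h import *
home()"
```

```text
t 9.9 pos [552.2 209.5  43.7] shift [-2.4  2.6  2.7] turn [-0.06 -0.03  0.01] F [-0.3 -0.1 -0.9] M [-0.04 -0.01  0.09] w 15.6 q6 -0.84 Xyaw 152.41
board F x,y [-0.3 -0.2] Fz -0.9
```

Now down to just about touching the card.

Call:
send_rows([
  [0,0,1,0,0,0,0],
  [0,0,0,0,0,0,0],
  [0,0,1,0,0,0,0],
  [0,0,0,0,0,0,0],
  [0,0,1,0,0,0,0],
  [0,0,0,0,0,0,0],
  [0,0,0,0,0,0,0],
  [0,0,0,0,0,0,0],
])

```text
t: 10.7
eef_pos: [0.5522, 0.2098, 0.0412]
tool_rot: [-0.0, 0.239, 0.971, -0.0]
ft_force: [-1.1, 0.7, 0.5]
grip_width: 0.0154
```

```bash
python3 -c "
from h import *
home()"
```

```text
t 10.7 pos [552.2 209.8  41.2] shift [-2.5  2.3  0.2] turn [-0.02 -0.01  0.  ] F [-1.1  0.7  0.5] M [-0.08  0.11  0.03] w 15.4 q6 -0.84 Xyaw 152.4
board F x,y [-1.3  0.1] Fz 0.5
```

Call:
send_rows([
  [-1,0,0,0,0,0,0],
  [-1,0,0,0,0,0,0],
  [-1,0,0,0,0,0,0],
  [-1,0,0,0,0,0,0],
  [-1,0,0,0,0,0,0],
  [-1,0,0,0,0,0,0],
  [-1,0,0,0,0,0,0],
  [-1,0,0,0,0,0,0],
])

```text
t: 11.5
eef_pos: [0.5556, 0.2079, 0.0416]
tool_rot: [-0.004, 0.239, 0.971, 0.0]
ft_force: [-3.5, 3.6, 4.7]
grip_width: 0.0155
```

```bash
python3 -c "
from h import *
home()"
```

```text
t 11.5 pos [555.6 207.9  41.6] shift [1.4 2.5 0.6] turn [-0.06 -0.45 -0.06] F [-3.5  3.6  4.7] M [0.51 0.77 0.06] w 15.5 q6 -0.85 Xyaw 152.34
board F x,y [-4.7  1.6] Fz 4.7
```

Call:
send_rows([
  [-1,1,0,0,-0.3,0,0],
  [-1,1,0,0,-0.3,0,0],
  [-1,1,0,0,-0.3,0,0],
  [-1,1,0,0,-0.3,0,0],
  [-1,1,0,0,-0.3,0,0],
  [-1,1.5,0,0,-0.3,0,0],
  [-1,1.5,0,0,-0.3,0,0],
  [-1,1.5,0,0,-0.3,0,0],
])

```text
t: 12.3
eef_pos: [0.5563, 0.2088, 0.0405]
tool_rot: [0.008, 0.238, 0.971, -0.011]
ft_force: [-5.9, -1.7, 8.2]
grip_width: 0.0152
```

```bash
python3 -c "
from h import *
home()"
```

```text
t 12.3 pos [556.3 208.8  40.5] shift [ 1.5  1.3 -0.6] turn [-0.99  1.23  0.03] F [-5.9 -1.7  8.2] M [-0.5   1.22 -0.08] w 15.2 q6 -0.81 Xyaw 152.44
board F x,y [-4.4 -4.2] Fz 8.2
```

Side forces might partly be card drag (Fz 8 N), so I'll unload z and level the tool while pushing.

Call:
send_rows([
  [-1,1,-1,-0.5,0.6,0,0],
  [-1,1,-0.5,-0.4,0.5,0,0],
  [-1,1,0,-0.2,0.3,0,0],
  [-1,1,0,-0.2,0.2,0,0],
  [-1,1,0,0,0,0,0],
  [-1,1,0,0,0,0,0],
  [-1,1,0,0,0,0,0],
  [-1,1,0,0,0,0,0],
])

```text
t: 13.1
eef_pos: [0.5556, 0.2093, 0.041]
tool_rot: [-0.014, 0.238, 0.971, 0.0]
ft_force: [-6.0, -1.2, 6.8]
grip_width: 0.0153
```

```bash
python3 -c "
from h import *
home()"
```

```text
t 13.1 pos [555.6 209.3  41. ] shift [0.7 1.2 0. ] turn [-0.37 -1.56  0.1 ] F [-6.  -1.2  6.8] M [-0.31  1.12  0.11] w 15.3 q6 -0.86 Xyaw 152.49
board F x,y [-4.8 -3.8] Fz 6.8
```

Call:
send_rows([
  [0,0,-1,-0.2,-0.6,0,0],
  [0,0,-1,-0.1,-0.4,0,0],
  [0,0,0,0,0,0,0],
  [0,0,0,0,0,0,0],
  [0,0,0,0,0,0,0],
  [0,0,0,0,0,0,0],
  [0,0,0,0,0,0,0],
  [0,0,0,0,0,0,0],
])

```text
t: 13.9
eef_pos: [0.5561, 0.2082, 0.0423]
tool_rot: [-0.005, 0.238, 0.971, 0.001]
ft_force: [-3.7, -0.9, 0.7]
grip_width: 0.0155
```

```bash
python3 -c "
from h import *
home()"
```

```text
t 13.9 pos [556.1 208.2  42.3] shift [1.7 2.  1.3] turn [-0.08 -0.56  0.07] F [-3.7 -0.9  0.7] M [-0.16  0.56  0.06] w 15.5 q6 -0.86 Xyaw 152.47
board F x,y [-2.9 -2.5] Fz 0.7
```

Call:
send_rows([
  [-0.5,1,0,0,-0.2,0,0],
  [-0.5,1,0,0,-0.2,0,0],
  [-0.5,1,0,0,-0.1,0,0],
  [-0.5,1,0,0,0,0,0],
  [-0.5,1,0,0,0,0,0],
  [-0.5,1,0,0,0,0,0],
  [-0.5,1,0,0,0,0,0],
  [-0.5,1,0,0,0,0,0],
])

```text
t: 14.7
eef_pos: [0.5564, 0.2089, 0.0415]
tool_rot: [-0.005, 0.237, 0.971, -0.007]
ft_force: [-5.0, -2.4, 2.8]
grip_width: 0.0156
```

```bash
python3 -c "
from h import *
home()"
```

```text
t 14.7 pos [556.4 208.9  41.5] shift [1.7 1.2 0.5] turn [-0.88 -0.43  0.19] F [-5.  -2.4  2.8] M [-0.61  0.92  0.08] w 15.6 q6 -0.84 Xyaw 152.58
board F x,y [-3.4 -4.4] Fz 2.8
```

Both stops are now bearing with little card load. Next I press down and into the corner while levelling.

Call:
send_rows([
  [-1,1,0.5,-0.4,-0.3,0,0],
  [-1,1,0.5,-0.3,-0.2,0,0],
  [-1,1,0.8,-0.2,-0.1,0,0],
  [-1.2,1.2,1,-0.2,-0.1,0,0],
  [-1.2,1.2,1,-0.2,-0.1,0,0],
  [-1.2,1.2,1,-0.2,-0.1,0,0],
  [-1.2,1.2,1,-0.2,-0.1,0,0],
  [-1.2,1.2,1,-0.2,-0.1,0,0],
])

```text
t: 15.5
eef_pos: [0.5563, 0.2096, 0.0406]
tool_rot: [-0.001, 0.236, 0.972, 0.002]
ft_force: [-9.4, -2.1, 13.4]
grip_width: 0.0157
```

```bash
python3 -c "
from h import *
home()"
```

```text
t 15.5 pos [556.3 209.6  40.6] shift [ 1.2  0.6 -0.4] turn [ 0.16 -0.1   0.31] F [-9.4 -2.1 13.4] M [-0.84  1.73  0.03] w 15.7 q6 -0.85 Xyaw 152.71
board F x,y [-7.4 -6.2] Fz 13.4
```

Call:
send_rows([
  [-1.5,1.8,-0.5,0,0,-0.1,0],
  [-1.5,1.8,-0.3,0,0,-0.1,0],
  [-1.5,1.8,0,-0.1,-0.1,0,0],
  [-1.5,1.8,0,-0.1,-0.1,0,0],
  [-1.5,1.8,0,-0.1,-0.1,0,0],
  [-1.5,1.8,0,-0.1,-0.1,0,0],
  [-1.5,1.8,0,-0.1,-0.1,0,0],
  [-1.5,1.8,0,-0.1,-0.1,0,0],
])

```text
t: 16.3
eef_pos: [0.5562, 0.2093, 0.0409]
tool_rot: [-0.007, 0.234, 0.972, -0.005]
ft_force: [-7.2, -3.5, 6.9]
grip_width: 0.0156
```

Run:
```python
from h import *
home()
p=telemetry.get_state()["eef_pos"];out=[]
a=np.radians(-27.6);R=np.array([[np.cos(a),-np.sin(a)],[np.sin(a),np.cos(a)]])
i=cams.capture("scene")
cx,cy=proj("scene",[p])[0].astype(int)
cv2.imwrite("pics/end.png",cv2.resize(i[cy-30:cy+40,cx-40:cx+40],None,fx=8,fy=8,interpolation=cv2.INTER_CUBIC))
home()
```

```text
t 16.3 pos [556.2 209.3  40.9] shift [ 1.3  1.  -0.1] turn [-0.79 -0.65  0.58] F [-7.2 -3.5  6.9] M [-0.84  1.47 -0.06] w 15.6 q6 -0.85 Xyaw 152.98
board F x,y [-4.7 -6.4] Fz 6.9
t 16.35 pos [556.2 209.3  40.9] shift [ 1.3  1.  -0.1] turn [-0.8  -0.65  0.58] F [-7.4 -4.3  6.7] M [-0.82  1.49 -0.09] w 15.7 q6 -0.85 Xyaw 152.98
board F x,y [-4.5 -7.3] Fz 6.7
```

View pics/end.png

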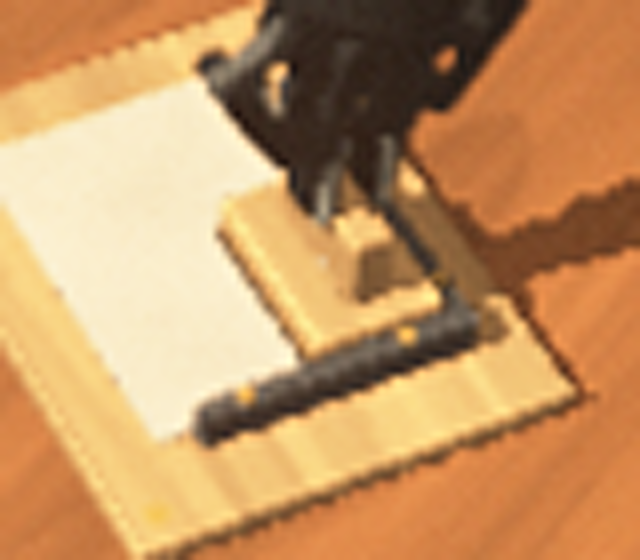

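The stamp looks seated flat and parallel in the corner (crop around (330,270), no visible gap). To separate stop force from drag on the card, I'll unload z and push x harder, then y.

Call:
send_rows([
  [-2,0,-0.8,-0.3,-0.3,0.2,0],
  [-2.5,0,-0.6,-0.2,-0.3,0.2,0],
  [-3,0,-0.3,-0.2,-0.2,0.1,0],
  [-3,0,0,0,-0.2,0,0],
  [-3,0,0,0,-0.2,0,0],
  [-3,0,0,0,-0.2,0,0],
  [-3,0,0,0,-0.2,0,0],
  [-3,0,0,0,-0.2,0,0],
])

```text
t: 17.15
eef_pos: [0.5569, 0.2084, 0.042]
tool_rot: [-0.007, 0.24, 0.971, -0.001]
ft_force: [-9.6, 4.8, 6.9]
grip_width: 0.0159
```

```bash
python3 -c "
from h import *
home()"
```

```text
t 17.15 pos [556.9 208.4  42. ] shift [2.3 1.4 1. ] turn [-0.31 -0.75 -0.16] F [-9.6  4.8  6.9] M [0.67 1.78 0.17] w 15.9 q6 -0.85 Xyaw 152.23
board F x,y [-10.7  -0.2] Fz 6.9
```

Short stop clearly bears: 10.7 N exceeds any card drag. Now both, with moderate down press.

Call:
send_rows([
  [-2.5,1,0,-0.2,-0.3,0,0],
  [-2.5,2,0,-0.2,-0.3,0,0],
  [-2.5,2.5,0,-0.3,-0.2,0,0],
  [-2.5,2.5,0,-0.3,-0.2,0,0],
  [-2.5,2.5,0,-0.3,-0.2,0,0],
  [-2.5,2.5,0.3,-0.3,-0.2,0,0],
  [-2.5,2.5,0.3,-0.3,-0.2,0,0],
  [-2.5,2.5,0.3,-0.3,-0.2,0,0],
])

```text
t: 17.95
eef_pos: [0.5569, 0.2092, 0.0416]
tool_rot: [-0.007, 0.237, 0.971, 0.002]
ft_force: [-11.2, -4.3, 12.3]
grip_width: 0.0155
```

```bash
python3 -c "
from h import *
home()"
```

```text
t 17.95 pos [556.9 209.2  41.6] shift [1.9 0.7 0.6] turn [-0.01 -0.81  0.14] F [-11.2  -4.3  12.3] M [-1.01  2.13  0.12] w 15.5 q6 -0.86 Xyaw 152.54
board F x,y [-7.9 -9. ] Fz 12.3
```

Call:
send_rows([
  [-2,2,1,-0.2,-0.5,0,0],
  [-2,2,1,-0.2,-0.5,0,0],
  [-2,2,1,-0.2,-0.4,0,0],
  [-2,2,1,-0.2,-0.4,0,0],
  [-2,2,1,-0.2,-0.3,0,0],
  [-2,2,1,-0.2,-0.3,0,0],
  [-2,2,1,-0.2,-0.3,0,0],
  [-2,2,1,-0.2,-0.3,0,0],
])

```text
t: 18.75
eef_pos: [0.5566, 0.2094, 0.0405]
tool_rot: [0.007, 0.236, 0.972, -0.002]
ft_force: [-10.7, -3.6, 17.6]
grip_width: 0.0154
```

Run:
```python
from h import *
home()
i=cams.capture("scene");cv2.imwrite("pics/end2.png",i);cams.capture("top");home()
p=proj("scene",[telemetry.get_state()["eef_pos"]])[0].astype(int)
cv2.imwrite("pics/end2c.png",cv2.resize(i[p[1]-30:p[1]+40,p[0]-40:p[0]+40],None,fx=8,fy=8,interpolation=cv2.INTER_CUBIC))
a=cv2.imread("pics/scene0.png").astype(int);d=(np.abs(a-i).sum(2)>60)
for n,(x0,y0,x1,y1) in dict(tray=(215,230,262,280),tin=(278,258,308,285),bottle=(334,228,358,254),pad=(350,105,398,135),glass=(145,335,222,380)).items(): print(n,d[y0:y1,x0:x1].sum())
```

```text
t 18.75 pos [556.6 209.4  40.5] shift [ 1.5  0.6 -0.6] turn [-0.03  0.81  0.31] F [-10.7  -3.6  17.6] M [-1.05  2.12 -0.04] w 15.4 q6 -0.84 Xyaw 152.71
board F x,y [-7.8 -8.2] Fz 17.6
t 18.85 pos [556.6 209.5  40.5] shift [ 1.5  0.6 -0.6] turn [-0.03  0.82  0.32] F [-10.7  -3.9  16.6] M [-1.01  2.15 -0.04] w 15.2 q6 -0.84 Xyaw 152.72
board F x,y [-7.7 -8.5] Fz 16.6
tray 0
tin 30
bottle 0
pad 486
glass 0
```

View pics/end2c.png

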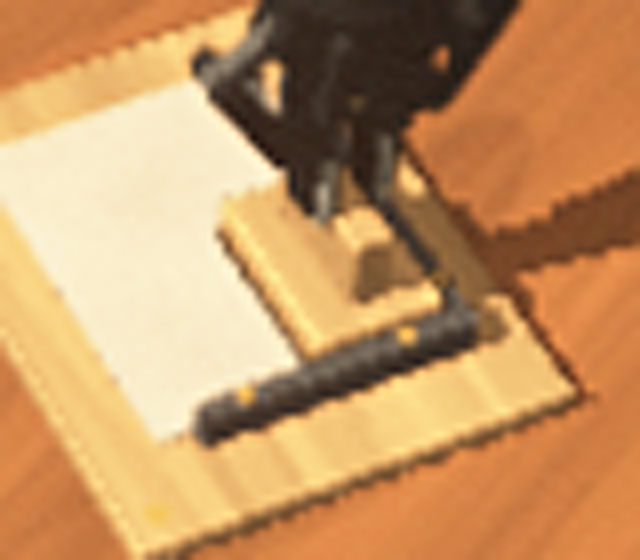

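The pressed stamp looks square and flush with both stops. The change at the pad is the arm crossing it in the view. I'll finish with the side push dominating over the down press, so the stops carry real load.

Call:
send_rows([
  [-2.5,2.5,-0.5,-0.1,0.2,0,0],
  [-3,3,-0.5,-0.2,0.1,0,0],
  [-3,3,0,-0.2,0,0.1,0],
  [-3,3,0,-0.2,-0.1,0.1,0],
  [-3,3,0,-0.2,-0.2,0,0],
  [-3,3,0,-0.2,-0.2,0,0],
  [-3,3,0,-0.2,-0.2,0,0],
  [-3,3,0,-0.2,-0.2,0,0],
])

```text
t: 19.65
eef_pos: [0.5558, 0.2094, 0.0406]
tool_rot: [-0.01, 0.236, 0.972, -0.007]
ft_force: [-12.0, -3.4, 11.5]
grip_width: 0.0155
```

```bash
python3 -c "
from h import *
home()
for _ in range(4): cams.capture('top')
home()"
```

```text
t 19.65 pos [555.8 209.4  40.6] shift [ 0.9  1.  -0.4] turn [-1.05 -0.93  0.31] F [-12.   -3.4  11.5] M [-0.99  2.1   0.03] w 15.5 q6 -0.85 Xyaw 152.7
board F x,y [-9.  -8.6] Fz 11.5
t 19.85 pos [555.8 209.4  40.6] shift [ 0.9  1.  -0.4] turn [-1.05 -0.92  0.3 ] F [-11.8  -4.4  11.6] M [-1.06  2.02  0.1 ] w 15.5 q6 -0.85 Xyaw 152.69
board F x,y [-8.4 -9.4] Fz 11.6
```

```bash
python3 -c "
from h import *
from plant import order
print(order.sign_off());home()"
```

```text
the job is handed in; nothing more can be done
None
the job is handed in; nothing more can be done
```

I took the big wooden stamp out of the tray and pressed it into the stops' corner on the card. I handed the job in at about 20 s with the stamp still gripped and pushed; no verdict is given.

**Force:** The last reading was steady over 0.2 s, with about 8.4 N against the short stop, 9.4 N against the long stop and 11.6 N down. The side load is more than drag on the card alone could give, so the stops are bearing. How it splits between the stops and the card isn't measured directly.

**Position:** The tool was within about 1.5 mm of the estimated home position. In the last picture, taken just before a final stronger push, the stamp looked flat and flush with both stops.

**What disagreed:**
- **Tilt:** The tool itself ended about 1.4° off vertical and 0.3° off in yaw. That is inside the 0.05 rad (about 2.9°) limit even if the stamp shares it.
- **Grip width:** The gripper read 15.5 mm on the 18 mm handle, which I put down to soft pads. The hold never slipped.

**Other things:** The picture comparison showed no change at the bottle, the magnifier or the part of the tray with the small and round stamps. The small change at the tin is most likely the big stamp's shadow gone. The ink pad could not be checked because the arm was in front of it, but the tool never went near it after the start.

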